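# Slide the pan under the crossbar to the other warming position

### The job

Move the steel pan to the other position of the warming plate, the one with the inlaid round metal disc, by sliding it along the plate under the crossbar without lifting or tipping it; you will have to change your hold on the way because fingers cannot pass the bar. Slide it until you feel it bear gently against the two stop pins at that end, so that it sits centred over the disc, then let go. Do not push hard against the pins, and leave the bottle and the timer where they stand.

Things in the scene. Friction and masses are not known exactly. Their poses are not given: they have to be found in the camera images.
- station: Fixed twin warming plate, grey with a white top: 170 mm along its x, 460 mm along its y, top 32 mm above its origin (centre of the underside, on the worktop; z up). Two pan positions, each outlined by a thin grey circle of 136 mm diameter, are centred at y = +140 and -140 mm, x = 0 of its frame.
- crossbar (a point): Mid-length of the underside of the steel crossbar over the plate's middle, 79 mm above the plate. The bar, 14 mm diameter, runs along the station's x between two 12 mm posts at x = -104 and +104 mm that rise 23 mm above this point; their clamp screws reach to x = +-129 mm.
- pan: Loose open round steel pan on the plate, 0.3 to 0.65 kg. Base 116 mm diameter and 14 mm high, wall 110 mm diameter, rim 114 mm diameter, 76 mm above its origin (centre of the underside, z up). Two level flat bar handles stick out along its +y and -y to 102 mm from the centre. Its y axis starts within 0.2 rad of the station's y axis.
- handle_a (a point): Grip point of the pan's +y handle: 86 mm from the pan's axis, 44 mm above its underside. The bar is 14 mm wide (along the pan's x), 10 mm thick, and runs from the wall to 102 mm; grip it across the width from above.
- handle_b (a point): The same point of the pan's -y handle.
- pins_left: The two fixed stop pins at the station's +y end: 12 mm diameter, 15 mm high above the plate, at x = -42 and +42 mm, y = +50 mm from this origin. The origin is the centre of the +y pan position on the plate's top; axes as the station's. A pan touching both pins is centred within about 1.5 mm of this origin.
- pins_right: The same two stop pins at the station's -y end: at x = -42 and +42 mm, y = -50 mm from this origin, which is the centre of the -y pan position on the plate's top.
- disc: Thin flat metal disc, 90 mm diameter, dark rim and bright centre, inlaid flush in the plate's top at one of the two positions: the position where the pan must go. Origin at its centre, on the plate's top. It is on the left (+y) or the right (-y) position; the pan starts on the other.
- reagent_bottle: White reagent bottle with a black cap, 50 mm diameter, 117 mm high, standing behind the plate; origin at the centre of its underside. A bystander.
- timer: White timer, 62 x 62 x 19 mm, lying in front and to the right of the plate; origin at the centre of its underside. A bystander.

How it is judged (in metres and radians):
On the way:
1. the pan, on the disc, bears against the stop pins of that end with 2 to 25 N (horizontal distance between pan and disc below 0.006 m and (contact force between pan and pins_left between 2 and 25 N or contact force between pan and pins_right between 2 and 25 N)), for 0.1 s.
At the end, for the whole second after the job is handed in: the pan stands flat and at rest on the plate, centred over the disc within 6 mm (that is, against the stop pins), after having been felt to bear on them with 2 to 25 N (horizontal distance between pan and disc below 0.006 m and angle between pan's own z axis and vertical below 0.04 rad and z of pan in the frame of station below 0.035 m and linear speed of pan below 0.01 m/s); the robot touches nothing.
It fails at once if the pan is lifted more than 6 mm off the plate (z of pan in the frame of station above 0.038 m).
It fails at once if the pan is tipped by more than 0.12 rad (angle between pan's own z axis and vertical above 0.12 rad).
It fails at once if the pan is pushed against stop pins with more than 30 N (contact force between pan and pins_left above 30 N or contact force between pan and pins_right above 30 N).
It fails at once if the bottle is moved more than 30 mm (distance of reagent_bottle from where it was at the start of the episode above 0.03 m).
It fails at once if the timer is moved more than 30 mm (distance of timer from where it was at the start of the episode above 0.03 m).
It also fails if it takes over 61 s, if anything falls off the work surface, if the arm or the gripper's body presses on something with over 40 N, if the wrist force passes 120 N, or if a joint passes its speed limit or range.

### The arm

A 6-joint arm with a two-finger parallel gripper is mounted at the origin on a cart in front of the work surface, level with it; the furniture and walls round the work are solid. World frame = base frame: x ahead of the robot, y to its left, z up, the work surface at z = 0. Lengths are in m, angles in degrees, forces in N, time in s.
With the tool pointing down it reaches from about 0.4 to 0.825 m from the base axis. Payload 7 kg.
Tool frame: the origin (TCP) lies between the finger pads; the fingertips stand 11 mm ahead of it and the grasp point (between the pads) lies 8 mm behind it; z points along the fingers, y is the direction in which the jaws open and shut (so a half turn about z gives the same grasp; the last joint's range is limited). The gripper opens to 88 mm and grips with 3 to 60 N. Pads are 19 mm wide; open, the fingers measure 130 mm over their backs; the gripper's body (78 mm by 193 mm) begins 47 mm behind the grasp point.
Start: joints at [81.079, 20.546, 0.682, 0, -70.136, -16.507], TCP at [0.29, 0.61, 0.238] pointing down, gripper open.
Joint ranges: [-176.03, 176.03], [-82.01, 121.73], [-58.28, 71.71], [-173.87, 95.51], [-174.79, -0.11], [-173.66, 173.66]. Speed limits (degrees/s): [136.94, 136.94, 172.46, 180, 180, 180].

### API

Orientations are given as [roll, pitch, yaw] about the fixed x, y, z axes, in that order (R = Rz(yaw) Ry(pitch) Rx(roll)).
In Python, from plant import r gives the robot as it stands.
- The arm moves only by the shell command python3 -m inch 'ROWS' [OPENING] [FORCE]. ROWS is JSON, a list of rows, each an object of numbers: "x", "y", "z": the shift along the tool's x, y, z as a fraction of full scale; "yaw": the turn about the tool's z as a fraction of full scale. In form: [{"x": .., "y": .., "z": .., "yaw": ..}, ...]. A call has 1 to 5 rows; each row shifts and turns the pose as measured when the row begins, along the tool's axes as they then stand; what a row does not reach is not made up. Full scale, the value 1, is 0.025 m for a shift and 4 degrees for a turn. A row lasts 1/12 s, in which the tool goes at most 41.7 mm and 7.16 degrees, less where a joint would pass 70% of its speed; a pose out of reach is approached as far as the arm can. A call with a number of a shift or a turn outside -1 to 1 is refused whole. A call with a gripper value outside its range is refused whole. OPENING is the opening, from -1 (shut) to 1 (fully open), set as the call begins (- or left out, the last holds). The fingers move at their own pace and stop on an object; FORCE is the grip in N (left out, the last holds). Time passes only in rows, so rows that do not move let the fingers close. It gives the time, the measured TCP pose, the force and the opening at its end, in the units of the state.
- r.get_state(): the state, without advancing time (a new reading comes with each control period).
- r.capture(name): name is "scene" or "top" or "wrist"; returns (picture, depth): 480x640x3 uint8, red, green, blue; 480x640 float32, m along the optical axis (not along the pixel's ray), 0 where there is no reading.
- r.camera_info(name): a dict with "mtx" (3x3 intrinsics, pixels), "pose" (4x4, takes a point from camera to world coordinates). Camera axes: x right, y down, z forward; pixel columns grow to the right and rows downward; lengths in m; the calibration is good to about 2 mm. A picture is of the moment at which its call begins: read the wrist's pose just before it. camera_info takes no time and is no camera call; for the wrist camera it gives the pose at the moment of the call.
- r.close_job(): hands the job in, once; it reports no verdict.
The state is a dict: "time_s": time; "joints": joint angles; "qd": joint speeds; "joint_torque": joint torques, N m; "tcp_pos": TCP position; "eef_rot": TCP orientation; "contact_force": force on the tool from outside, world axes, zero at the start; "moment": the same for the moment, N m; "gripper_width": finger opening in m.
Only numpy, scipy, OpenCV 4.12 (cv2) and the standard library are available. Lean on these libraries where they do the work, as an engineer would, in place of code of your own. Each camera call takes 0.05 s, during which the arm holds its last target. There are 200 camera calls.

## Working session

There is one attempt and no reset: what is moved stays moved. The work goes in short steps, Python scripts to look and compute and a shell command to move; the robot and the scene stay as the last step left them, time stands still between calls to the robot, and variables do not carry over. Pictures are saved under pics/ and viewed, about 8 in all and at most 12, crops included, and the job is handed in when it is done.

```bash
mkdir -p pics; ls; python3 - <<'E'
from plant import r
import cv2,numpy as np
s=r.get_state();print(s)
for n in("scene","top"):
    p,d=r.capture(n);cv2.imwrite(f"pics/{n}0.png",p[:,:,::-1]);np.save(f"pics/{n}0.npy",d)
    c=r.camera_info(n);print(n,np.round(c["mtx"],1).tolist(),np.round(c["pose"],4).tolist())
E
```

```text
pics
{'time_s': 0.0, 'joints': array([ 8.10803067e+01,  2.05907176e+01,  6.35625885e-01, -2.08954944e-02,
       -7.01342379e+01, -1.65072055e+01]), 'qd': array([ 0.08598281, -0.04658836,  0.05133399, -0.03184499, -0.02792535,
        0.04338244]), 'joint_torque': array([-2.02747979e-03, -5.82716238e+01,  2.93054706e+01,  6.99694276e+00,
        6.95110793e-03, -1.55839580e-04]), 'tcp_pos': array([0.28963408, 0.60920583, 0.23664238]), 'eef_rot': array([ 1.79908770e+02, -6.55068197e-03, -2.54340095e+01]), 'contact_force': array([-0.10940048,  0.15677044, -1.05634991]), 'moment': array([ 0.03503142, -0.06041085,  0.02343572]), 'gripper_width': 0.08742652191838841}
scene [[595.8, 0.0, 308.1], [0.0, 595.8, 235.1], [0.0, 0.0, 1.0]] [[0.8738, -0.2326, 0.4271, 0.01], [-0.4861, -0.3914, 0.7813, -1.0716], [-0.0146, -0.8903, -0.4551, 0.7263], [0.0, 0.0, 0.0, 1.0]]
top [[445.5, 0.0, 326.9], [0.0, 445.5, 237.9], [0.0, 0.0, 1.0]] [[0.0224, -0.9863, 0.1634, 0.41], [-0.9997, -0.0216, 0.0069, -0.0082], [-0.0032, -0.1635, -0.9865, 1.1469], [0.0, 0.0, 0.0, 1.0]]
```

View pics/scene0.png

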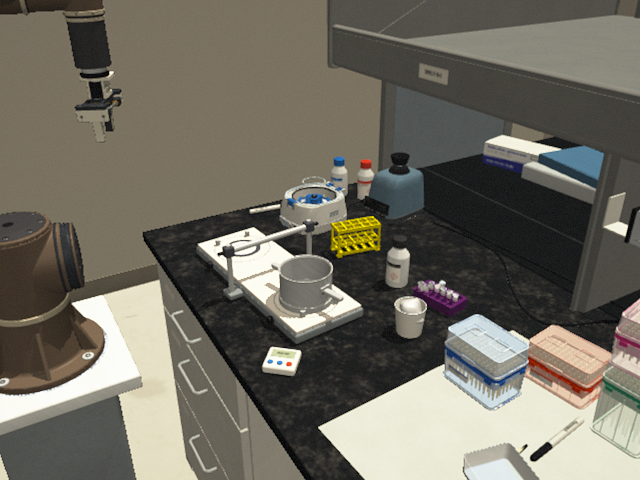

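View pics/top0.png

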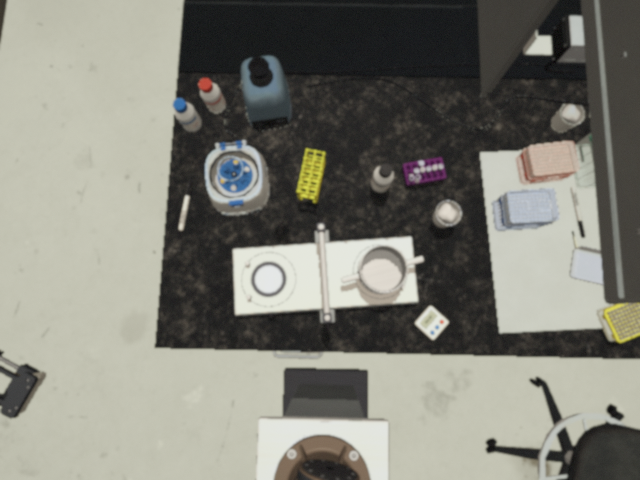

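The pan is on the right (about (382,272) in top) and the disc on the left (268,279). The bar crosses at x≈323. I'll enlarge for a closer look.

```bash
python3 - <<'E'
import cv2
p=cv2.imread("pics/top0.png")[215:335,225:429]
p=cv2.resize(p,None,fx=3.9,fy=3.9,interpolation=cv2.INTER_CUBIC);cv2.imwrite("pics/c1.png",p);print(p.shape)
E
```

```text
(468, 796, 3)
```

View pics/c1.png

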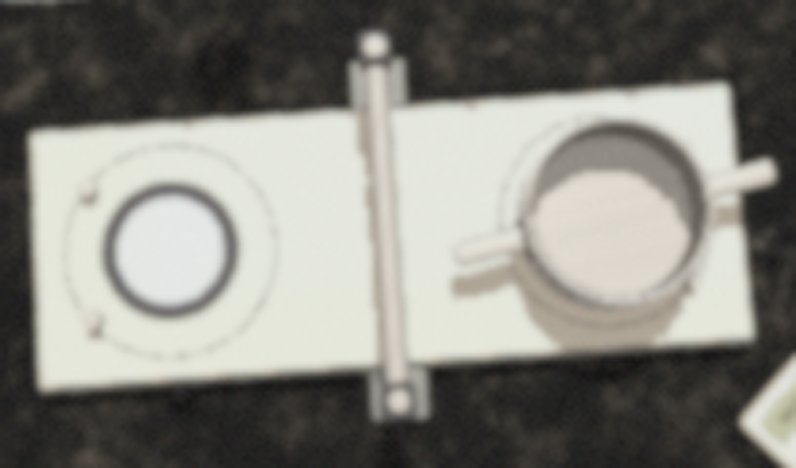

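```bash
cat > h.py <<'E'
import numpy as np
from plant import r
def pt(n,u,v,z,pose=None):
    c=r.camera_info(n);P=np.array(c["pose"] if pose is None else pose);K=np.array(c["mtx"])
    d=P[:3,:3]@np.linalg.solve(K,[u,v,1]);o=P[:3,3];return o+d*(z-o[2])/d[2]
E
python3 - <<'E'
from h import *
f=lambda a,b,z:pt("top",225+a/3.9,215+b/3.9,z)
for n,a,b,z in [("disc",171,250,.032),("BL",28,131,.032),("BR",732,83,.032),("FR",756,341,.032),("FL",40,391,.032),("pinB",89,192,.047),("pinF",95,322,.047),("postB",375,45,.134),("postF",400,402,.134),("hA",455,250,.081),("hB",775,172,.081),("rim",614,215,.108),("timer",825,420,.019)]:
    print(n,f(a,b,z).round(4))
c=[f(a,b,.032) for a,b in((28,131),(732,83),(756,341),(40,391))]
ctr=np.mean(c,0);y=(c[0]+c[3]-c[1]-c[2]);yaw=np.degrees(np.arctan2(-y[0],y[1]));print("station",ctr,yaw,np.linalg.norm(y)/2)
u=np.array([-np.sin(np.radians(yaw)),np.cos(np.radians(yaw))]);print(u,ctr[:2]+.14*u,ctr[:2]-.14*u)
E
```

```text
disc [0.487  0.1423 0.032 ]
BL [0.5619 0.2384 0.032 ]
BR [ 0.6035 -0.2179  0.032 ]
FR [ 0.4377 -0.2316  0.032 ]
FL [0.3962 0.2213 0.032 ]
pinB [0.5216 0.194  0.047 ]
pinF [0.4398 0.186  0.047 ]
postB [0.604  0.0127 0.134 ]
postF [ 0.3959 -0.0067  0.134 ]
hA [ 0.4875 -0.0383  0.081 ]
hB [ 0.5399 -0.2347  0.081 ]
rim [ 0.5086 -0.1323  0.108 ]
timer [ 0.3891 -0.2776  0.019 ]
station [0.49982104 0.00252918 0.032     ] 5.2168843588270155 0.45648253847019354
[-0.09092605  0.99585765] [0.4870914  0.14194925] [ 0.51255069 -0.13689089]
```

```bash
cat >> h.py <<'E'
def to(x,y,z,yaw):
    s=r.get_state();from scipy.spatial.transform import Rotation as R
    d=R.from_euler('xyz',s["eef_rot"],degrees=True).as_matrix().T@(np.array([x,y,z])-s["tcp_pos"])
    dy=-((yaw-s["eef_rot"][2]+180)%360-180)
    print("t %.2f"%s["time_s"],"tcp",s["tcp_pos"].round(4),"rot",s["eef_rot"].round(2),"F",s["contact_force"].round(1),"w %.4f"%s["gripper_width"],"| units xyz",(d/.025).round(2),"yaw %.2f"%(dy/4))
E
python3 -m inch '[{"x":0.7,"y":0.75,"yaw":1},{"x":0.8,"y":0.7,"yaw":1},{"x":0.85,"y":0.6,"yaw":1},{"x":0.9,"y":0.5,"yaw":1},{"x":0.95,"y":0.4,"yaw":1}]' 1 15
python3 -m inch '[{"x":1,"y":0.3,"yaw":1},{"x":1,"y":0.3,"yaw":1},{"x":1,"y":0.2,"yaw":1},{"x":1,"y":0.1,"yaw":1},{"x":1,"y":0,"yaw":1}]'
python3 -c "
from h import *
to(.534,-.219,.2,-75)"
```

```text
t 0.10 tcp [0.2897 0.6092 0.2367] rot [ 1.7991e+02 -1.0000e-02 -2.5430e+01] F [-1.3 -0.7  0. ] w 0.0878 | units xyz [23.05 25.72  1.51] yaw 12.39validation failed for argument at $[0]...
validation failed for argument at $[0]...
```

```bash

python3 -m inch '[{"x":0.7,"y":0.75,"z":0,"yaw":1},{"x":0.8,"y":0.7,"z":0,"yaw":1},{"x":0.85,"y":0.6,"z":0,"yaw":1},{"x":0.9,"y":0.5,"z":0,"yaw":1},{"x":0.95,"y":0.4,"z":0,"yaw":1}]' 1 15
python3 -c "
from h import *
to(.534,-.219,.2,-75)"
```

```text
time_s: 0.52
tcp_pos: [0.3355, 0.4871, 0.2322]
eef_rot: [179.6, -0.2, -45.9]
contact_force: [0.4, 0.3, -0.5]
gripper_width: 0.0876
t 0.52 tcp [0.3355 0.4871 0.2322] rot [179.61  -0.19 -45.88] F [ 0.4  0.3 -0.5] w 0.0876 | units xyz [25.8  13.95  1.47] yaw 7.28
```

```bash

python3 -m inch '[{"x":0.9,"y":0.5,"z":0,"yaw":1},{"x":0.95,"y":0.4,"z":0,"yaw":1},{"x":1,"y":0.3,"z":0,"yaw":1},{"x":1,"y":0.25,"z":0,"yaw":1},{"x":1,"y":0.1,"z":0,"yaw":1}]'
python3 -m inch '[{"x":1,"y":0.1,"z":0,"yaw":1},{"x":1,"y":0,"z":0,"yaw":1},{"x":1,"y":0,"z":0,"yaw":0},{"x":1,"y":0,"z":0,"yaw":0},{"x":1,"y":0,"z":0,"yaw":0}]'
python3 -c "
from h import *
to(.534,-.219,.2,-75)"
```

```text
time_s: 0.93
tcp_pos: [0.3757, 0.3574, 0.231]
eef_rot: [179.5, -0.5, -66.9]
contact_force: [-0.3, -0.0, 0.4]
gripper_width: 0.0875
time_s: 1.35
tcp_pos: [0.4103, 0.23, 0.231]
eef_rot: [179.5, -0.6, -75.6]
contact_force: [0.7, 0.3, 0.1]
gripper_width: 0.0878
t 1.35 tcp [0.4103 0.23   0.231 ] rot [179.47  -0.58 -75.63] F [0.7 0.3 0.1] w 0.0878 | units xyz [18.61 -0.35  1.43] yaw -0.16
```

```bash

for i in 1 2 3; do python3 -m inch '[{"x":1,"y":0,"z":0,"yaw":0},{"x":1,"y":0,"z":0,"yaw":0},{"x":1,"y":0,"z":0,"yaw":0},{"x":1,"y":0,"z":0,"yaw":0},{"x":1,"y":0,"z":0,"yaw":0}]' >/dev/null; done
python3 -m inch '[{"x":1,"y":-0.1,"z":0,"yaw":0},{"x":0,"y":0,"z":0,"yaw":0},{"x":0,"y":0,"z":0,"yaw":0}]' >/dev/null
python3 - <<'E'
from h import *
import cv2
to(.534,-.219,.2,-75)
c=r.camera_info("wrist");p,d=r.capture("wrist");cv2.imwrite("pics/w1.png",p[:,:,::-1]);np.savez("pics/w1.npz",pose=c["pose"],d=d);print(np.round(c["pose"],3).tolist())
E
```

```text
t 2.85 tcp [ 0.5099 -0.1824  0.2312] rot [179.08  -0.46 -75.85] F [-0.9  0.3  0.2] w 0.0878 | units xyz [ 1.64 -0.6   1.25] yaw -0.21
[[-0.969, -0.229, -0.088, 0.532], [-0.245, 0.926, 0.286, -0.262], [0.016, 0.299, -0.954, 0.377], [0.0, 0.0, 0.0, 1.0]]
```

View pics/w1.png

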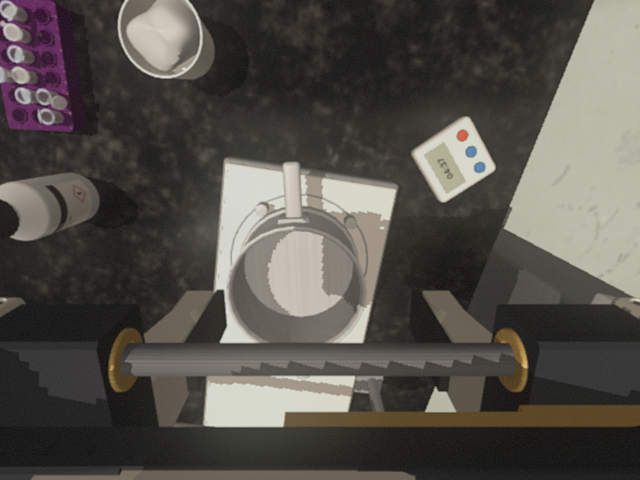

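Wrist view: handle_b shows as a bar, tip at about (291,165), wall end at (294,215). The two right-end pins are at (263,208) and (351,221).

```bash
python3 - <<'E'
from h import *
z=np.load("pics/w1.npz");P=z["pose"]
for u,v,h in((291,164,.081),(294,215,.081),(263,209,.047),(351,221,.047),(225,158,.032),(398,186,.032)):
    print(pt("wrist",u,v,h,P).round(4))
a=pt("wrist",291,164,.081,P);b=pt("wrist",294,215,.081,P);y=(b-a)[:2];y/=np.linalg.norm(y)
print("yaw",np.degrees(np.arctan2(-y[0],y[1])),"grip",a[:2]+.016*y,"ctr",a[:2]+.102*y)
c=r.camera_info("wrist");print(z["d"][185:190,291])
Pw=P[:3,:3]@(np.linalg.solve(c["mtx"],[291,187,1])*z["d"][187,291])+P[:3,3];print(Pw)
E
```

```text
[ 0.5404 -0.2313  0.081 ]
[ 0.5288 -0.1918  0.081 ]
[ 0.5571 -0.1824  0.047 ]
[ 0.4763 -0.1908  0.047 ]
[ 0.6013 -0.2168  0.032 ]
[ 0.4401 -0.2308  0.032 ]
yaw 16.36609704261748 grip [ 0.53592116 -0.21591711] ctr [ 0.51168862 -0.13340175]
[0.29650933 0.29724258 0.29818973 0.29862642 0.29877934]
[ 0.53640155 -0.2133173   0.07919475]
```

```bash

python3 -m inch '[{"x":0.8,"y":-0.35,"z":0.5,"yaw":-0.2},{"x":0.75,"y":-0.3,"z":1,"yaw":-0.15},{"x":0,"y":0,"z":0.8,"yaw":0},{"x":0,"y":0,"z":0,"yaw":0}]' 
python3 -c "
from h import *
to(.5355,-.217,.077,-74.5)"
```

```text
time_s: 3.23
tcp_pos: [0.536, -0.2146, 0.1738]
eef_rot: [179.3, -0.5, -74.2]
contact_force: [-0.9, -0.4, -0.4]
gripper_width: 0.0878
t 3.23 tcp [ 0.536  -0.2146  0.1738] rot [179.31  -0.48 -74.16] F [-0.9 -0.4 -0.4] w 0.0878 | units xyz [ 0.06 -0.    3.87] yaw 0.08
```

```bash

python3 -m inch '[{"x":0,"y":0,"z":1,"yaw":0.1},{"x":0.1,"y":0,"z":1,"yaw":0},{"x":0,"y":0,"z":1,"yaw":0},{"x":0,"y":0,"z":0.6,"yaw":0},{"x":0,"y":0,"z":0,"yaw":0}]' 
python3 -c "
from h import *
to(.5355,-.217,.077,-74.5)"
```

```text
time_s: 3.65
tcp_pos: [0.5376, -0.2142, 0.0859]
eef_rot: [179.5, -0.6, -74.3]
contact_force: [-0.3, -0.6, -0.4]
gripper_width: 0.0877
t 3.65 tcp [ 0.5376 -0.2142  0.0859] rot [179.54  -0.63 -74.28] F [-0.3 -0.6 -0.4] w 0.0877 | units xyz [0.08 0.11 0.36] yaw 0.06
```

```bash

python3 -m inch '[{"x":0.1,"y":0.1,"z":0.35,"yaw":0},{"x":0.05,"y":0,"z":0.1,"yaw":0},{"x":0,"y":0,"z":0,"yaw":0}]' >/dev/null
python3 -m inch '[{"x":0,"y":0,"z":0,"yaw":0},{"x":0,"y":0,"z":0,"yaw":0},{"x":0,"y":0,"z":0,"yaw":0},{"x":0,"y":0,"z":0,"yaw":0},{"x":0,"y":0,"z":0,"yaw":0}]' -0.9 15
python3 -m inch '[{"x":0,"y":0,"z":0,"yaw":0},{"x":0,"y":0,"z":0,"yaw":0},{"x":0,"y":0,"z":0,"yaw":0},{"x":0,"y":0,"z":0,"yaw":0},{"x":0,"y":0,"z":0,"yaw":0}]' 
python3 -c "
from h import *
to(.5355,-.217,.077,-74.5)"
```

```text
time_s: 4.32
tcp_pos: [0.5398, -0.2175, 0.0813]
eef_rot: [180.0, -0.8, -74.1]
contact_force: [-0.2, 0.1, 0.7]
gripper_width: 0.0596
time_s: 4.73
tcp_pos: [0.54, -0.2177, 0.0819]
eef_rot: [-180.0, -0.9, -74.1]
contact_force: [0.4, 0.2, -0.6]
gripper_width: 0.0266
t 4.73 tcp [ 0.54   -0.2177  0.0819] rot [-179.96   -0.86  -74.08] F [ 0.4  0.2 -0.6] w 0.0266 | units xyz [-0.08  0.17  0.19] yaw 0.10
```

```bash

python3 -m inch '[{"x":0,"y":0.17,"z":0.25,"yaw":0},{"x":0,"y":0,"z":0,"yaw":0},{"x":0,"y":0,"z":0,"yaw":0},{"x":0,"y":0,"z":0,"yaw":0},{"x":0,"y":0,"z":0,"yaw":0}]'
python3 -c "
from h import *
to(.5355,-.217,.077,-74.5)"
```

```text
time_s: 5.15
tcp_pos: [0.5361, -0.219, 0.0749]
eef_rot: [-179.9, -0.9, -74.1]
contact_force: [0.2, 1.0, 0.0]
gripper_width: 0.0141
t 5.15 tcp [ 0.5361 -0.219   0.0749] rot [-179.91   -0.88  -74.09] F [0.2 1.  0. ] w 0.0141 | units xyz [-0.08 -0.   -0.08] yaw 0.10
```

```bash

python3 -m inch '[{"x":-0.2,"y":0,"z":0,"yaw":0.2},{"x":-0.4,"y":0,"z":0,"yaw":0.2},{"x":-0.4,"y":0,"z":0,"yaw":0.2},{"x":-0.4,"y":0,"z":0,"yaw":0.2},{"x":-0.4,"y":0,"z":0,"yaw":0.2}]' - 25
python3 -c "
from h import *
to(.5052,-.0563,.076,-84.8)"
```

```text
time_s: 5.57
tcp_pos: [0.5251, -0.1766, 0.0749]
eef_rot: [-179.9, -1.1, -78.5]
contact_force: [-0.5, -2.5, 1.1]
gripper_width: 0.0132
t 5.57 tcp [ 0.5251 -0.1766  0.0749] rot [-179.85   -1.06  -78.5 ] F [-0.5 -2.5  1.1] w 0.0132 | units xyz [-4.87 -0.18 -0.13] yaw 1.58
```

```bash

python3 -m inch '[{"x":-0.4,"y":0,"z":0,"yaw":0.25},{"x":-0.4,"y":-0.05,"z":0,"yaw":0.25},{"x":-0.4,"y":-0.05,"z":0,"yaw":0.25},{"x":-0.4,"y":-0.05,"z":0,"yaw":0.25},{"x":-0.4,"y":0,"z":0,"yaw":0.2}]'
python3 -c "
from h import *
to(.5052,-.0563,.076,-84.8)"
```

```text
time_s: 5.98
tcp_pos: [0.5185, -0.1254, 0.0749]
eef_rot: [-179.9, -1.2, -83.7]
contact_force: [0.3, -3.7, 0.8]
gripper_width: 0.0138
t 5.98 tcp [ 0.5185 -0.1254  0.0749] rot [-179.87   -1.2   -83.72] F [ 0.3 -3.7  0.8] w 0.0138 | units xyz [-2.8   0.23 -0.1 ] yaw 0.27
```

```bash

python3 -m inch '[{"x":-0.4,"y":0.1,"z":0,"yaw":0.15},{"x":-0.4,"y":0.1,"z":0,"yaw":0.1},{"x":-0.4,"y":0.05,"z":0,"yaw":0},{"x":-0.4,"y":0,"z":0,"yaw":0},{"x":-0.4,"y":0,"z":0,"yaw":0}]'
python3 -c "
from h import *
to(.5052,-.0563,.076,-84.8)"
```

```text
time_s: 6.4
tcp_pos: [0.5067, -0.0741, 0.0749]
eef_rot: [-179.8, -1.3, -85.0]
contact_force: [-0.2, -3.6, 3.2]
gripper_width: 0.0135
t 6.40 tcp [ 0.5067 -0.0741  0.0749] rot [-179.81   -1.32  -84.95] F [-0.2 -3.6  3.2] w 0.0135 | units xyz [-0.71 -0.   -0.06] yaw -0.04
```

```bash

python3 -m inch '[{"x":-0.4,"y":0,"z":0,"yaw":0},{"x":-0.3,"y":0,"z":0,"yaw":0},{"x":0,"y":0,"z":0,"yaw":0},{"x":0,"y":0,"z":0,"yaw":0}]'
python3 -m inch '[{"x":0,"y":0,"z":0,"yaw":0},{"x":0,"y":0,"z":0,"yaw":0},{"x":0,"y":0,"z":0,"yaw":0},{"x":0,"y":0,"z":0,"yaw":0},{"x":0,"y":0,"z":0,"yaw":0}]' 0
python3 -c "
from h import *
to(.5052,-.0563,.076,-84.8)"
```

```text
time_s: 6.73
tcp_pos: [0.5051, -0.053, 0.0749]
eef_rot: [-179.8, -1.3, -84.8]
contact_force: [0.1, -3.6, 2.4]
gripper_width: 0.0136
time_s: 7.15
tcp_pos: [0.5045, -0.0527, 0.0737]
eef_rot: [-179.9, -1.3, -84.9]
contact_force: [-0.4, -0.4, -0.2]
gripper_width: 0.0407
t 7.15 tcp [ 0.5045 -0.0527  0.0737] rot [-179.88   -1.26  -84.87] F [-0.4 -0.4 -0.2] w 0.0407 | units xyz [ 0.15 -0.02 -0.09] yaw -0.02
```

```bash

python3 -m inch '[{"x":0,"y":0,"z":-0.7,"yaw":0},{"x":0,"y":0,"z":-1,"yaw":0},{"x":0,"y":0,"z":-1,"yaw":0},{"x":0,"y":0,"z":-1,"yaw":0},{"x":0,"y":0,"z":-1,"yaw":0}]' 0.3
python3 -m inch '[{"x":-0.3,"y":0,"z":-1,"yaw":0},{"x":-1,"y":0,"z":-0.3,"yaw":0},{"x":-1,"y":0,"z":0,"yaw":0},{"x":-1,"y":0,"z":0,"yaw":0},{"x":-1,"y":0,"z":0,"yaw":0}]'
python3 -m inch '[{"x":-1,"y":0,"z":0,"yaw":0},{"x":-1,"y":0,"z":0,"yaw":0},{"x":-1,"y":0,"z":0,"yaw":0},{"x":-1,"y":0,"z":0,"yaw":0},{"x":-1,"y":0,"z":0,"yaw":0}]'
python3 -m inch '[{"x":-0.8,"y":0,"z":0,"yaw":0},{"x":0,"y":0,"z":0,"yaw":0},{"x":0,"y":0,"z":0,"yaw":0}]' >/dev/null
python3 - <<'E'
from h import *
import cv2
to(.4888,.123,.077,-84.8)
c=r.camera_info("wrist");p,d=r.capture("wrist");cv2.imwrite("pics/w2.png",p[:,:,::-1]);np.savez("pics/w2.npz",pose=c["pose"],d=d)
E
```

```text
time_s: 7.57
tcp_pos: [0.4995, -0.0517, 0.1887]
eef_rot: [179.3, -1.3, -85.0]
contact_force: [-0.0, -0.2, 0.0]
gripper_width: 0.0567
time_s: 7.98
tcp_pos: [0.493, 0.0563, 0.2277]
eef_rot: [179.9, -1.2, -85.5]
contact_force: [1.1, -0.6, 0.8]
gripper_width: 0.0566
time_s: 8.4
tcp_pos: [0.4818, 0.1862, 0.2257]
eef_rot: [180.0, -1.0, -85.6]
contact_force: [0.4, 0.3, -0.6]
gripper_width: 0.0567
t 8.65 tcp [0.4796 0.2111 0.2246] rot [179.94  -1.02 -85.46] F [-0.2 -0.2  0.6] w 0.0569 | units xyz [ 3.44 -0.09  5.97] yaw -0.16
```

View pics/w2.png

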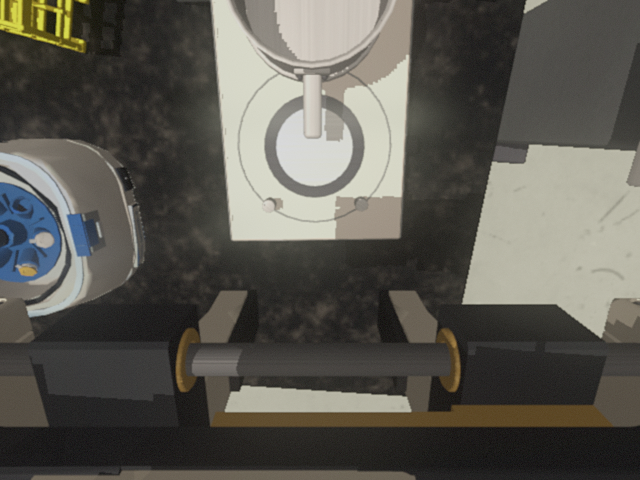

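Handle_a runs from the wall at (313,75) to its tip at (313,137). The disc centre is at (314,146) and the pins at (269,205) and (361,204).

```bash
python3 - <<'E'
from h import *
P=np.load("pics/w2.npz")["pose"]
for u,v,h in((313,137,.081),(313,75,.081),(314,146,.032),(269,205,.047),(361,204,.047)):
    print(pt("wrist",u,v,h,P).round(4))
a=pt("wrist",313,137,.081,P);b=pt("wrist",313,76,.081,P);y=(a-b)[:2];y/=np.linalg.norm(y)
yaw=np.degrees(np.arctan2(-y[0],y[1]));g=a[:2]-.014*y
print("yaw",yaw,"grip",g,"ctr",a[:2]-.102*y);to(*g,.076,yaw-90)
E
```

```text
[0.4882 0.1346 0.081 ]
[0.4915 0.0917 0.081 ]
[0.4872 0.143  0.032 ]
[0.5231 0.1963 0.047 ]
[0.4416 0.1889 0.047 ]
yaw 4.365313423256843 grip [0.48925751 0.12064771] ctr [0.49595567 0.032903  ]
t 8.70 tcp [0.4797 0.2108 0.2246] rot [179.94  -1.02 -85.48] F [-0.3  0.6  0.3] w 0.0568 | units xyz [ 3.52 -0.1   6.01] yaw 0.04
```

```bash

python3 -m inch '[{"x":1,"y":0,"z":0.2,"yaw":0},{"x":1,"y":0,"z":0.6,"yaw":0},{"x":1,"y":0,"z":0.8,"yaw":0},{"x":0.3,"y":0,"z":0.8,"yaw":0},{"x":0,"y":0,"z":0.6,"yaw":0}]'
python3 -c "
from h import *
to(.4892,.1206,.076,-85.6)"
```

```text
time_s: 9.12
tcp_pos: [0.4884, 0.1227, 0.1523]
eef_rot: [-179.7, -0.8, -85.5]
contact_force: [-0.2, -0.3, -0.2]
gripper_width: 0.057
t 9.12 tcp [0.4884 0.1227 0.1523] rot [-179.66   -0.8   -85.49] F [-0.2 -0.3 -0.2] w 0.0570 | units xyz [ 0.04 -0.01  3.05] yaw 0.03
```

```bash

python3 -m inch '[{"x":0,"y":0,"z":0.9,"yaw":0},{"x":0,"y":0,"z":0.9,"yaw":0},{"x":0,"y":0,"z":0.8,"yaw":0},{"x":0,"y":0,"z":0.2,"yaw":0},{"x":0,"y":0,"z":0,"yaw":0}]'
python3 -c "
from h import *
to(.4892,.1206,.076,-85.6)"
```

```text
time_s: 9.53
tcp_pos: [0.4873, 0.1138, 0.078]
eef_rot: [-179.8, -0.9, -86.0]
contact_force: [0.4, -0.2, 0.2]
gripper_width: 0.0569
t 9.53 tcp [0.4873 0.1138 0.078 ] rot [-179.81   -0.87  -86.02] F [ 0.4 -0.2  0.2] w 0.0569 | units xyz [-0.27 -0.09  0.08] yaw -0.11
```

```bash

python3 -m inch '[{"x":-0.27,"y":-0.09,"z":0.08,"yaw":-0.1},{"x":0,"y":0,"z":0,"yaw":0},{"x":0,"y":0,"z":0,"yaw":0},{"x":0,"y":0,"z":0,"yaw":0},{"x":0,"y":0,"z":0,"yaw":0}]' -0.9 20
python3 -m inch '[{"x":0,"y":0,"z":0,"yaw":0},{"x":0,"y":0,"z":0,"yaw":0},{"x":0,"y":0,"z":0,"yaw":0},{"x":0,"y":0,"z":0,"yaw":0},{"x":0,"y":0,"z":0,"yaw":0}]'
python3 -c "
from h import *
to(.4892-.0099,.1206+.109,.076,-85.6)"
```

```text
time_s: 9.95
tcp_pos: [0.4916, 0.1219, 0.0798]
eef_rot: [-179.5, -0.7, -85.6]
contact_force: [-1.1, -0.3, -0.4]
gripper_width: 0.0292
time_s: 10.37
tcp_pos: [0.4916, 0.1224, 0.081]
eef_rot: [-179.5, -0.7, -85.6]
contact_force: [0.5, -0.1, -0.9]
gripper_width: 0.0133
t 10.37 tcp [0.4916 0.1224 0.081 ] rot [-179.45   -0.66  -85.59] F [ 0.5 -0.1 -0.9] w 0.0133 | units xyz [-4.31  0.16  0.15] yaw 0.00
```

```bash

python3 -m inch '[{"x":-0.2,"y":0,"z":0,"yaw":0},{"x":-0.4,"y":0.03,"z":0,"yaw":0},{"x":-0.4,"y":0.03,"z":0,"yaw":0},{"x":-0.4,"y":0.03,"z":0,"yaw":0},{"x":-0.4,"y":0.03,"z":0,"yaw":0}]' - 25
python3 -c "
from h import *
to(.4816,.2314,.080,-85.6)"
```

```text
time_s: 10.78
tcp_pos: [0.4847, 0.1673, 0.0808]
eef_rot: [-179.5, -0.8, -85.7]
contact_force: [-0.6, -2.8, 2.2]
gripper_width: 0.0135
t 10.78 tcp [0.4847 0.1673 0.0808] rot [-179.51   -0.85  -85.7 ] F [-0.6 -2.8  2.2] w 0.0135 | units xyz [-2.57 -0.07 -0.  ] yaw -0.03
```

```bash

python3 -m inch '[{"x":-0.4,"y":-0.02,"z":0,"yaw":0},{"x":-0.4,"y":-0.02,"z":0,"yaw":0},{"x":-0.4,"y":-0.02,"z":0,"yaw":0},{"x":-0.4,"y":0,"z":0,"yaw":0},{"x":-0.2,"y":0,"z":0,"yaw":0}]'
python3 -c "
from h import *
to(.4816,.2314,.080,-85.6)"
```

```text
time_s: 11.2
tcp_pos: [0.4819, 0.2184, 0.0805]
eef_rot: [-179.5, -0.9, -85.5]
contact_force: [0.9, -4.8, 4.2]
gripper_width: 0.0139
t 11.20 tcp [0.4819 0.2184 0.0805] rot [-179.53   -0.94  -85.54] F [ 0.9 -4.8  4.2] w 0.0139 | units xyz [-0.52 -0.03  0.01] yaw 0.02
```

```bash

python3 -m inch '[{"x":-0.15,"y":0,"z":0,"yaw":0},{"x":-0.1,"y":0,"z":0,"yaw":0},{"x":0,"y":0,"z":0,"yaw":0}]'
python3 -m inch '[{"x":-0.06,"y":0,"z":0,"yaw":0},{"x":0,"y":0,"z":0,"yaw":0}]'
```

```text
time_s: 11.45
tcp_pos: [0.4813, 0.2266, 0.0804]
eef_rot: [-179.5, -1.0, -85.4]
contact_force: [0.1, -4.5, 5.0]
gripper_width: 0.0131
time_s: 11.62
tcp_pos: [0.4811, 0.228, 0.0805]
eef_rot: [-179.5, -1.0, -85.4]
contact_force: [-1.3, -2.0, 6.0]
gripper_width: 0.0139
```

```bash

python3 -m inch '[{"x":0,"y":0,"z":-0.04,"yaw":0},{"x":0,"y":0,"z":0,"yaw":0}]'
python3 -m inch '[{"x":-0.06,"y":0,"z":0,"yaw":0},{"x":0,"y":0,"z":0,"yaw":0}]'
```

```text
time_s: 11.78
tcp_pos: [0.4809, 0.2283, 0.081]
eef_rot: [-179.6, -0.9, -85.5]
contact_force: [-0.1, 0.6, -1.8]
gripper_width: 0.0137
time_s: 11.95
tcp_pos: [0.4807, 0.2298, 0.0808]
eef_rot: [-179.6, -0.9, -85.5]
contact_force: [-0.8, -1.5, 5.2]
gripper_width: 0.0137
```

```bash

python3 -m inch '[{"x":-0.06,"y":0,"z":-0.02,"yaw":0},{"x":0,"y":0,"z":0,"yaw":0}]'
python3 -m inch '[{"x":-0.05,"y":0,"z":-0.01,"yaw":0},{"x":0,"y":0,"z":0,"yaw":0}]'
```

```text
time_s: 12.12
tcp_pos: [0.4805, 0.2316, 0.081]
eef_rot: [-179.6, -0.8, -85.6]
contact_force: [-0.1, -0.4, 1.5]
gripper_width: 0.014
time_s: 12.28
tcp_pos: [0.4802, 0.2331, 0.0809]
eef_rot: [-179.6, -0.8, -85.6]
contact_force: [-0.5, -1.3, 2.0]
gripper_width: 0.0136
```

```bash

python3 -m inch '[{"x":-0.05,"y":0,"z":-0.01,"yaw":0},{"x":0,"y":0,"z":0,"yaw":0}]'
python3 -m inch '[{"x":-0.05,"y":0,"z":-0.01,"yaw":0},{"x":0,"y":0,"z":0,"yaw":0}]'
```

```text
time_s: 12.45
tcp_pos: [0.4798, 0.2337, 0.081]
eef_rot: [-179.6, -0.9, -85.6]
contact_force: [1.1, -1.3, 0.4]
gripper_width: 0.0134
time_s: 12.62
tcp_pos: [0.4796, 0.2339, 0.0809]
eef_rot: [-179.7, -1.0, -85.5]
contact_force: [1.6, -2.4, 0.6]
gripper_width: 0.0136
```

```bash
python3 - <<'E'
from h import *
import cv2
c=r.camera_info("top");p,d=r.capture("top");q=cv2.resize(p[215:335,225:429,::-1],None,fx=3.9,fy=3.9,interpolation=cv2.INTER_CUBIC);cv2.imwrite("pics/t2.png",q)
E
```

```text
(no output)
```

View pics/t2.png

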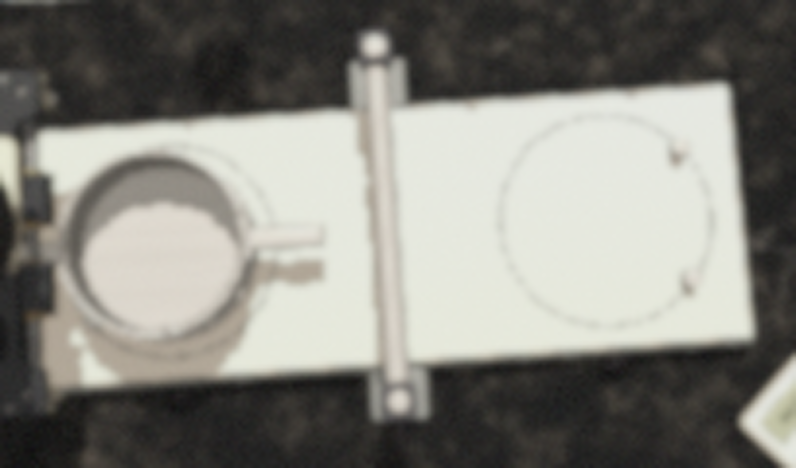

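```bash
python3 - <<'E'
from h import *
f=lambda a,b,z:pt("top",225+a/3.9,215+b/3.9,z)
a=f(325,235,.081);print("rim",f(158,246,.108),"from hB tip",a[:2]+.102*np.array([-.077,.997]))
to(.4796,.2339,.081,-85.6)
E
python3 -m inch '[{"x":-0.06,"y":0,"z":0,"yaw":0},{"x":0,"y":0,"z":0,"yaw":0}]'
```

```text
rim [0.48398914 0.13990038 0.108     ] from hB tip [0.48706719 0.14328937]
t 12.67 tcp [0.4796 0.2339 0.0809] rot [-179.68   -1.02  -85.51] F [ 1.7 -4.2 -0.2] w 0.0135 | units xyz [ 0.  0. -0.] yaw 0.02
time_s: 12.83
tcp_pos: [0.4795, 0.2342, 0.0808]
eef_rot: [-179.7, -1.1, -85.5]
contact_force: [0.2, -3.0, 4.2]
gripper_width: 0.0138
```

```bash

python3 -m inch '[{"x":-0.08,"y":0,"z":0,"yaw":0},{"x":-0.08,"y":0,"z":0,"yaw":0}]'
python3 -m inch '[{"x":-0.12,"y":0,"z":-0.01,"yaw":0},{"x":-0.12,"y":0,"z":-0.01,"yaw":0}]'
```

```text
time_s: 13.0
tcp_pos: [0.4789, 0.2351, 0.0803]
eef_rot: [-179.8, -1.4, -85.5]
contact_force: [7.1, -12.1, -0.5]
gripper_width: 0.0135
time_s: 13.17
tcp_pos: [0.4785, 0.2359, 0.0799]
eef_rot: [-180.0, -1.9, -85.4]
contact_force: [11.3, -15.8, -2.5]
gripper_width: 0.0136
```

The contact force points along the front pin's normal, so only that pin is touched. I'll ease off and shift the pan slightly in +x.

```bash

python3 -m inch '[{"x":0,"y":-0.06,"z":0,"yaw":0},{"x":-0.03,"y":-0.08,"z":0,"yaw":0}]'
python3 -m inch '[{"x":-0.05,"y":-0.08,"z":0,"yaw":0},{"x":-0.05,"y":-0.08,"z":0,"yaw":0}]'
```

```text
time_s: 13.33
tcp_pos: [0.4814, 0.2354, 0.0801]
eef_rot: [179.9, -2.1, -85.5]
contact_force: [-6.9, -2.7, 6.8]
gripper_width: 0.0135
time_s: 13.5
tcp_pos: [0.4819, 0.236, 0.0797]
eef_rot: [179.5, -2.2, -85.7]
contact_force: [-8.7, -3.5, 9.1]
gripper_width: 0.0138
```

```bash

python3 -m inch '[{"x":0,"y":0,"z":-0.04,"yaw":0},{"x":0,"y":0,"z":0,"yaw":0}]'
python3 -m inch '[{"x":-0.07,"y":0,"z":-0.02,"yaw":0},{"x":-0.07,"y":0,"z":-0.01,"yaw":0}]'
```

```text
time_s: 13.67
tcp_pos: [0.4809, 0.2352, 0.0804]
eef_rot: [179.4, -2.3, -85.8]
contact_force: [1.2, -2.6, 0.2]
gripper_width: 0.0136
time_s: 13.83
tcp_pos: [0.4802, 0.2358, 0.08]
eef_rot: [179.3, -2.6, -85.8]
contact_force: [8.6, -10.5, -3.1]
gripper_width: 0.0136
```

```bash

python3 -m inch '[{"x":-0.07,"y":0,"z":-0.01,"yaw":0},{"x":-0.07,"y":0,"z":-0.01,"yaw":0}]'; python3 - <<'E'
from h import *
import cv2
c=r.camera_info("top");p,d=r.capture("top");q=cv2.resize(p[240:320,225:325,::-1],None,fx=7.2,fy=7.2,interpolation=cv2.INTER_CUBIC);cv2.imwrite("pics/t3.png",q)
E
```

```text
time_s: 14.0
tcp_pos: [0.4802, 0.2362, 0.0797]
eef_rot: [179.2, -2.9, -85.8]
contact_force: [5.3, -10.3, 0.0]
gripper_width: 0.0138
```

View pics/t3.png

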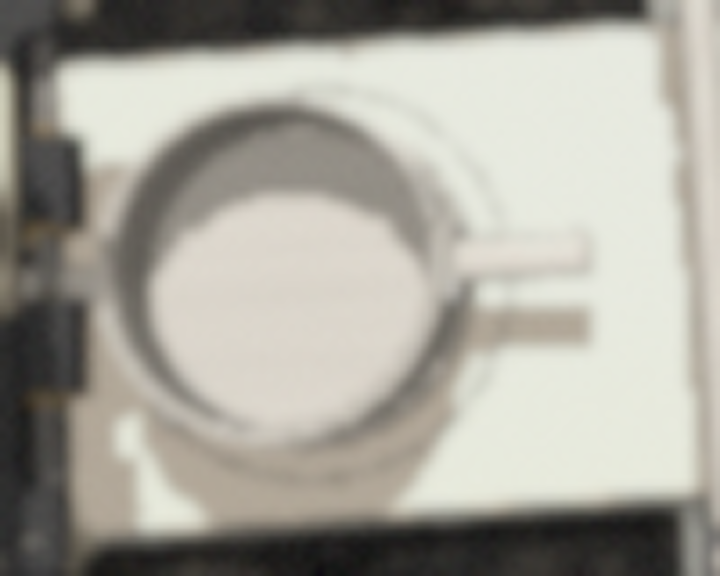

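```bash
python3 - <<'E'
from h import *
f=lambda a,b,z:pt("top",225+a/7.2,240+b/7.2,z)
a=f(592,248,.081);b=f(480,255,.081);y=(b-a)[:2];y/=np.linalg.norm(y);print("handle dir",y)
print("rim",f(284,272,.108),"left/right/top/bot",f(103,275,.108),f(462,265,.108),f(284,98,.108),f(284,446,.108),"tip",a,"ctr",a[:2]+.102*np.array([-.077,.997]))
s=r.get_state();print("from tcp (88-90mm):",s["tcp_pos"][:2]-.0895*np.array([-.077,.997]))
E
```

```text
handle dir [-0.08451296  0.99642238]
rim [0.48462949 0.14242171 0.108     ] left/right/top/bot [0.48235964 0.20097019 0.108     ] [0.48817037 0.08489462 0.108     ] [0.5413353 0.1449959 0.108    ] [0.4289201  0.13989275 0.108     ] tip [0.4968039 0.0443107 0.081    ] ctr [0.4889499 0.1460047]
from tcp (88-90mm): [0.48704158 0.14694669]
```

```bash

python3 -m inch '[{"x":0,"y":-0.03,"z":-0.02,"yaw":0},{"x":-0.05,"y":0,"z":0,"yaw":0},{"x":-0.05,"y":0,"z":0,"yaw":0}]'
python3 -m inch '[{"x":0,"y":0,"z":0,"yaw":0},{"x":0,"y":0,"z":0,"yaw":0},{"x":0,"y":0,"z":0,"yaw":0}]'
```

```text
time_s: 14.3
tcp_pos: [0.4806, 0.2363, 0.0796]
eef_rot: [179.1, -3.1, -85.8]
contact_force: [5.4, -9.6, 0.3]
gripper_width: 0.0135
time_s: 14.55
tcp_pos: [0.4807, 0.2359, 0.0798]
eef_rot: [179.1, -3.2, -85.9]
contact_force: [1.6, -4.8, 0.6]
gripper_width: 0.0133
```

Bearing on the pins has been felt at 5–15 N for well over 0.1 s. Now I'll release.

```bash

python3 -m inch '[{"x":0,"y":0,"z":0,"yaw":0},{"x":0,"y":0,"z":0,"yaw":0},{"x":0,"y":0,"z":0,"yaw":0},{"x":0,"y":0,"z":0,"yaw":0},{"x":0,"y":0,"z":0,"yaw":0}]' 0.3
python3 -m inch '[{"x":0,"y":0,"z":0,"yaw":0},{"x":0,"y":0,"z":-0.3,"yaw":0},{"x":0,"y":0,"z":-0.8,"yaw":0},{"x":0,"y":0,"z":-1,"yaw":0},{"x":0,"y":0,"z":-1,"yaw":0}]'
python3 -m inch '[{"x":-1,"y":0,"z":-1,"yaw":0},{"x":-1,"y":0,"z":-1,"yaw":0},{"x":-1,"y":0,"z":0,"yaw":0},{"x":0,"y":0,"z":0,"yaw":0},{"x":0,"y":0,"z":0,"yaw":0}]'
python3 - <<'E'
from h import *
import cv2
to(.48,.24,.2,-85)
c=r.camera_info("wrist");p,d=r.capture("wrist");cv2.imwrite("pics/w3.png",p[:,:,::-1]);np.savez("pics/w3.npz",pose=c["pose"],d=d)
p,d=r.capture("top");q=cv2.resize(p[240:320,225:325,::-1],None,fx=7.2,fy=7.2,interpolation=cv2.INTER_CUBIC);cv2.imwrite("pics/t4.png",q)
E
```

```text
time_s: 14.97
tcp_pos: [0.4816, 0.2396, 0.0802]
eef_rot: [179.3, -2.8, -85.9]
contact_force: [-0.1, -0.4, 0.3]
gripper_width: 0.0414
time_s: 15.38
tcp_pos: [0.4795, 0.2417, 0.1558]
eef_rot: [178.8, -3.2, -85.9]
contact_force: [0.9, -0.0, -0.5]
gripper_width: 0.0571
time_s: 15.8
tcp_pos: [0.4768, 0.3238, 0.2146]
eef_rot: [179.3, -2.7, -85.9]
contact_force: [-0.3, -0.8, 0.1]
gripper_width: 0.0569
t 15.80 tcp [0.4768 0.3238 0.2146] rot [179.3   -2.68 -85.95] F [-0.3 -0.8  0.1] w 0.0569 | units xyz [3.32 0.1  0.74] yaw -0.24
```

View pics/w3.png

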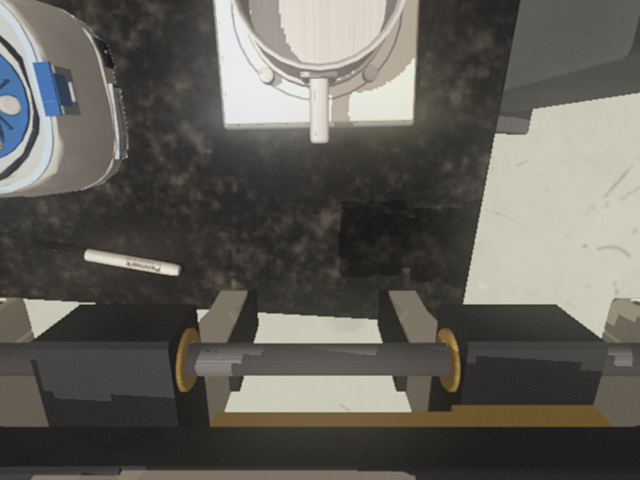

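View pics/t4.png

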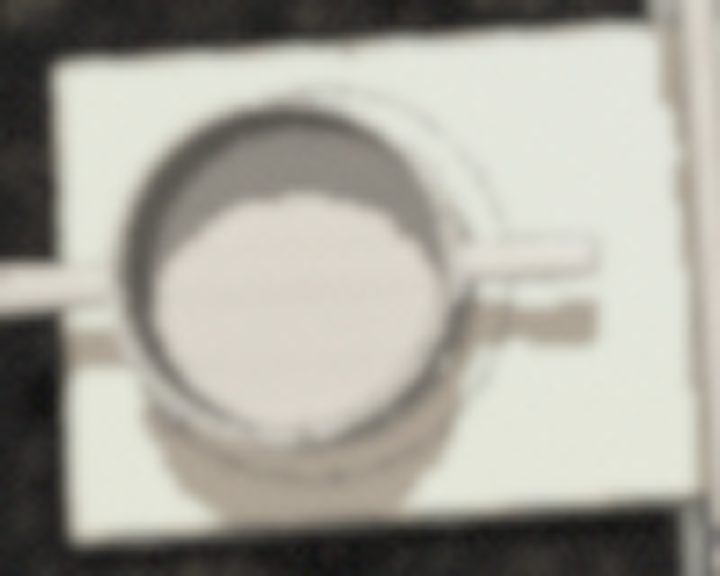

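```bash
python3 - <<'E'
from h import *
f=lambda a,b,z:pt("top",225+a/7.2,240+b/7.2,z)
u=np.array([-.08,.997])
a=f(600,251,.081);print("top: rim",f(291,272,.108),"tipB ctr",a[:2]+.102*u)
z=np.load("pics/w3.npz");P=z["pose"];w=lambda a,b,h:pt("wrist",a,b,h,P)
t=w(320,142,.081);print("wrist: tipA",t,"ctr",t[:2]-.102*u)
p1,p2=w(267,75,.047),w(371,73,.047);m=(p1+p2)[:2]/2;us=np.array([-.091,.996]);print("pins",p1,p2,"origin from pins",m-.05*us)
# rim from the depth of the wrist view
K=np.array(r.camera_info("wrist")["mtx"]);v,q=np.mgrid[:480,:640];d=z["d"]
X=np.stack([(q-K[0,2])/K[0,0]*d,(v-K[1,2])/K[1,1]*d,d],-1)@P[:3,:3].T+P[:3,3]
mk=(d>0)&(abs(X[...,2]-.108)<.004)&(np.hypot(X[...,0]-.487,X[...,1]-.142)<.07)
x=X[mk];A=np.c_[2*x[:,:2],np.ones(len(x))];s=np.linalg.lstsq(A,(x[:,:2]**2).sum(1),rcond=None)[0];print("rim fit",s[:2],np.sqrt(s[2]+s[0]**2+s[1]**2),len(x), "z",x[:,2].mean())
E
```

```text
top: rim [0.4846798  0.14015579 0.108     ] tipB ctr [0.48770633 0.14331703]
wrist: tipA [0.478048   0.24634916 0.081     ] ctr [0.486208   0.14465516]
pins [0.5228517  0.19832064 0.047     ] [0.44097812 0.19089915 0.047     ] origin from pins [0.48646491 0.1448099 ]
rim fit [0.48707853 0.14596481] 0.05433627661538722 1255 z 0.10564089690931694
```

```bash
python3 -c "
from plant import r
print(r.close_job());print(r.get_state()['time_s'])"
```

```text
the job is handed in; nothing more can be done
None
the job is handed in; nothing more can be done
```

The pan is now on the left position, over the disc. I slid it under the bar holding the right-hand handle, moved over the bar, and pulled it the rest of the way by the left-hand handle. I handed the job in at about 16 s, with the gripper open and clear; no verdict is reported.

- **Pins:** I felt the pan bear on the pins with roughly 5 to 19 N at the wrist, for well over 0.1 s. At first the force came mostly from the front pin, so I shifted the pan about 2 mm sideways. The force then lay between the two pins' directions, but I did not confirm contact with both pins separately.
- **Centring:** In the last wrist picture, the pan centre from its handle tip is within 1 mm of the position centre worked out from the pins. The two top-camera estimates average about 1 mm from the disc centre. Single estimates spread about 3 to 4 mm: the top-camera rim reads low, and a wrist-depth rim fit reads about 4 mm further towards the pins. All are within the 6 mm limit.
- **Tool tilt:** The tool tilted about 3° while pressing. The pan looks flat in both pictures taken after release; I did not measure its tilt directly.
- **Bystanders:** I kept well clear of the bottle and the timer and felt no unexpected contact, but I took no final picture of them.

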